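# Pin a hinged pipe clamp in its assembly fixture

## Task

Slide the moving half of the steel pipe clamp home in its fixture so that the two hinge knuckles line up, then take the long hinge pin (not the short one) out of the white foam tray and push it down through both knuckles, driving the stiff dummy pin out below, until the pin's head sits flush on the upper knuckle. Let go of everything, and leave the other things on the bench and in the tray where they are.

Things in the scene. Friction and masses are not known exactly. Their poses are not given: they have to be found in the camera images.
- fixture: Fixed grey base plate (200 x 300 mm) carrying, laid flat, both halves of a stainless hinged pipe clamp: 94 mm across, pipe axis upright, top of band 96 mm above the table. Origin on the table under the pipe axis; y = the way the sliding half moves off from home. Hinge axis at x = -72 mm, y = 0. The fixed half (y < 0) has the lower knuckle: upright tube, 34 mm outside, bore 16.4 mm, 40 to 68 mm up.
- bore (a point): Point on the hinge axis (upright, fixed, through the lower knuckle), 98 mm above the table: the middle of the upper knuckle's mouth when the sliding half is home. Axes as of the fixture: z up, y the level way in which the sliding half moves AWAY from home.
- carriage (a joint): Travel of the sliding half in m: 0 = home at its stop, knuckles in line; grows to 0.07 as it slides off along the fixture's +y. It carries the other clamp half with the upper knuckle (34 mm outside, bore 16.4 mm, 70 to 98 mm above the table). About 3 N of friction; stays where it is left.
- handle (a point): Grip point of the sliding half's handle, an upright black post, 30 mm (fixture's x) by 24 mm (fixture's y), 40 to 110 mm above the table. The point is on its centre line, 92 mm above the table; when home, at x = 0, y = 105 mm of the fixture. 46 mm free between post and clamp. Axes as of the fixture.
- dummy (a joint): Travel in m of the dummy pin (14 mm) already in the lower knuckle: 0 at the start, with its top 52 mm above the table. The hinge pin's tip pushes it straight down; it needs about 8 N, stays where it is pushed and stops at 0.026. It reads about 0.024 with the hinge pin fully home.
- pin_head (a point): Centre of the head of the long steel hinge pin, which stands upright, tip down, in the tray. Head: round, 24 mm across, 50 mm tall (85 to 135 mm above the table at the start). Shank: 14 mm, 70 mm long, its last 6 mm tapering to 7 mm. The point is 95 mm above the tip, 25 mm above the head's underside; z points from tip to head. 0.15 to 0.31 kg.
- pin_shoulder (a point): Point on the hinge pin's axis at the underside of its head, 70 mm above the tip; it rests on the upper knuckle when the pin is home.
- tray: White foam tray, 260 (its x) x 130 (its y) x 40 mm, fixed on the table; origin under its centre. Its three holes (15.5 mm, 25 mm deep) lie at -75, 0 and +75 mm along its x axis, in the middle of its width; the long pin, the short pin and a brass fitting stand in them in any order.
- short_pin_head (a point): Centre of the head of the short pin: the same as the hinge pin but with a shank of only 42 mm, so that its head stands 28 mm lower. Bystander, stays in the tray.
- fitting_mid (a point): Brass fitting 76 mm tall, 28 mm wide, standing in the remaining hole of the tray; point on its axis 45 mm above its foot. Bystander.
- jar: White jar, 60 mm in diameter, 85 mm tall, upright beyond the tray; origin at the centre of its underside. Bystander.
- spanner: Steel spanner, 160 mm long, lying on the robot's side of the tray; origin under its middle. Bystander.
- spool: Steel ring, 60 mm outside, 35 mm tall, lying flat beyond the fixture; origin at the centre of its underside. Bystander.
- elbow_mid (a point): Brass elbow fitting, about 65 mm long, 26 mm high, lying beyond the fixture; its middle. Bystander.
- carton: Small open cardboard box, 85 x 70 x 50 mm, between tray and fixture; origin under its centre. Bystander.
- pin: The long hinge pin; origin at the centre of its tip, z up along it.
Not all that is in view belongs to the job. What is shaped like the pin but red is not meant.

How it is judged (in metres and radians):
On the way, in this order (a step that is already met when the one before it is completed fails the run):
1. the sliding half is home (within 3 mm of its stop), so that the knuckles are in line (value of joint carriage below 0.003 m), for 0.2 s.
2. the long pin has entered the knuckles: upright on the hinge axis, its head less than 50 mm above the upper knuckle (value of joint carriage below 0.003 m and z of pin_shoulder in the frame of bore below 0.05 m and horizontal distance between pin_shoulder and bore below 0.004 m and angle between the z axis of pin_head and the z axis of bore, either way round below 0.08 rad), for 0.1 s.
At the end, for the whole second after the job is handed in: The sliding half is within 3 mm of home; the long pin stands in both knuckles, on the hinge axis within 4 mm and upright within 0.08 rad, the underside of its head within 3 mm of the upper knuckle's top face, the dummy pin pushed down by more than 20 mm, the pin released and at rest (value of joint carriage below 0.003 m and z of pin_shoulder in the frame of bore between -0.004 and 0.003 m and value of joint dummy above 0.02 m and linear speed of pin below 0.02 m/s and horizontal distance between pin_shoulder and bore below 0.004 m and angle between the z axis of pin_head and the z axis of bore, either way round below 0.08 rad); the robot touches nothing.
It fails at once if the short pin or the brass fitting in the tray is moved by more than 30 mm (distance of any of short_pin_head, fitting_mid from where it was at the start of the episode above 0.03 m).
It fails at once if the jar, spanner, steel ring, brass elbow or small carton is moved by more than 30 mm (distance of any of jar, spanner, spool, elbow_mid, carton from where it was at the start of the episode above 0.03 m).
It also fails if it takes over 54 s, if anything falls off the work surface, if the arm or the gripper's body presses on something with over 40 N, if the wrist force passes 120 N, or if a joint passes its speed limit or range.

## Robot

A 6-joint arm with a two-finger parallel gripper is mounted at the origin on the work surface. World frame = base frame: x ahead of the robot, y to its left, z up, the work surface at z = 0. Lengths are in m, angles in degrees, forces in N, time in s.
With the tool pointing down it reaches from about 0.25 to 0.8 m from the base axis. Payload 8.5 kg.
Tool frame: the origin (TCP) lies at the very end of the fingers, on their centre line; the grasp point (between the pads) lies 19 mm behind it (r.grasp_offset is the distance from the TCP to the grasp point, in m); z points along the fingers, y is the direction in which the jaws open and shut (so a half turn about z gives the same grasp; the last joint's range is limited). The gripper opens to 85 mm and grips with 20 to 120 N. Pads are 22 mm wide; open, the fingers measure 114 mm over their backs; the gripper's body (76 mm by 85 mm) begins 54 mm behind the grasp point. The pads swing forward as they close: fully open they stand 13 mm farther back than shut.
Start: joints at [-71.734, 13.648, -0.773, 75.585, 0, 90], TCP at [0.165, -0.499, 0.197] pointing down, gripper open.
Joint ranges: [-152.45, 152.45], [-59.26, 108.67], [-65.41, 83.53], [-104.44, 129.93], [-82.83, 76.93], [-180, 180]. Speed limits (degrees/s): [127.2, 127.2, 159.86, 180, 180, 180].

## Interface

Orientations are given as [roll, pitch, yaw] about the fixed x, y, z axes, in that order (R = Rz(yaw) Ry(pitch) Rx(roll)).
In Python, from rig import r gives the robot as it stands. The module is installed in compiled form; this text tells all that it offers.
- The arm moves only by the shell command python3 -m handwheel 'ROWS' [OPENING] [FORCE]. ROWS is JSON, a list that holds one entry, the list of rows, each a list of 4 numbers: the shift along the tool's x, y, z in cm, then the turn about the tool's z in rad. A call has exactly 8 rows; each row is the pose to reach, as a shift and turn from the pose commanded when the call began, along the tool's axes at that moment; what a row does not reach only later rows make up. A row lasts 1/10 s, in which the tool goes at most 50 mm and 8.59 degrees, less where a joint would pass 70% of its speed; a pose out of reach is approached as far as the arm can. A call with a gripper value outside its range is refused whole. OPENING is the finger opening in cm, from 0 to 8.54, set as the call begins (- or left out, the last holds). The fingers move at their own pace and stop on an object; FORCE is the grip in N (left out, the last holds). Time passes only in rows, so rows that repeat a pose let the fingers close, or fill a call up. It gives the time, the measured TCP pose, the force and the opening at its end, in the units of the state.
- r.get_state(): the state, without advancing time (a new reading comes with each control period).
- r.read_camera(name): name is "side" or "top"; returns (picture, depth): 400x640x3 uint8, red, green, blue; 400x640 float32, m along the optical axis (not along the pixel's ray), 0 where there is no reading.
- r.get_calibration(name): a dict with "camera_matrix" (3x3 intrinsics, pixels), "k1" (the pictures are not rectified: a ray, as slopes to the right and down, at radius r is drawn at 1 + k1 r^2 times it, then the intrinsics apply), "R" (3x3) and "t" (3): a world point X has camera coordinates R X + t. Camera axes: x right, y down, z forward; pixel columns grow to the right and rows downward; lengths in m; the calibration is good to about 2 mm. A picture is of the moment at which its call begins. get_calibration takes no time and is no camera call.
- r.hand_in(): hands the job in, once; it reports no verdict.
Trained networks look in the newest picture that a camera, given by its name, has taken for a name from the list of things; names that differ only in an ending like _2 or _b are one class to them, and where a whole thing is asked for, a point or a joint stands for the part that bears it (a point fixed in the world has none). Each returns a list of dicts, best first, with "confidence" (0 to 1); they miss things now and then, are a little off and sometimes report something else, mostly with a low value. They report only what shows in the picture. A call takes as long as a camera call. They do not tell look-alikes from the thing itself.
- r.spot_in(camera, target): "point" ([column, row] in pixels, amid what is visible of it).
- r.trace(camera, target): "pixels" (400x640 bool, what is visible of it) and "point" ([column, row] in pixels, amid what is visible of it).
- r.tip_of(camera, target): "point" ([column, row] in pixels: a listed point, or the origin of a listed thing).
The state is a dict: "time_s": time; "joint_pos": joint angles; "qvel": joint speeds; "joint_efforts": joint torques, N m; "tcp_pos": TCP position; "tool_rot": TCP orientation; "wrist_force": force on the tool from outside, world axes, zero at the start; "ft_torque": the same for the moment, N m; "opening": opening from 0.0 (shut) to 1.0 (fully open).
Only numpy, scipy, OpenCV 4.12 (cv2) and the standard library are available. Lean on these libraries where they do the work, as an engineer would, in place of code of your own. Each camera call takes 0.05 s, during which the arm holds its last target.

## Working session

There is one attempt and no reset: what is moved stays moved. The work goes in short steps, Python scripts to look and compute and a shell command to move; the robot and the scene stay as the last step left them, time stands still between calls to the robot, and variables do not carry over. Pictures are saved under pics/ and viewed, and the job is handed in when it is done.

```bash
mkdir -p pics; cat > h.py <<'E'
import numpy as np, cv2
from rig import r
def cal(n):
    c=r.get_calibration(n); return np.array(c["camera_matrix"]),c["k1"],np.array(c["R"]),np.array(c["t"])
def ray(n,px):
    K,k1,R,t=cal(n)
    u=cv2.undistortPoints(np.array([[px]],float),K,np.array([k1,0,0,0,0.]))[0,0]
    d=R.T@np.array([u[0],u[1],1]); return -R.T@t,d
def atz(n,px,z):
    o,d=ray(n,px); return o+d*(z-o[2])/d[2]
def atd(n,px,dep):
    o,d=ray(n,px); return o+d*dep
def proj(n,X):
    K,k1,R,t=cal(n)
    return cv2.projectPoints(np.array([X],float),cv2.Rodrigues(R)[0],t,K,np.array([k1,0,0,0,0.]))[0][0,0]
def save(n,name):
    p,d=r.read_camera(n); cv2.imwrite("pics/"+name+".png",p[:,:,::-1]); np.save("/tmp/"+name+"_d.npy",d); return p,d
E
python3 - <<'E'
from h import *
np.set_printoptions(precision=4,suppress=True)
s=r.get_state(); print(s["tcp_pos"],s["tool_rot"],r.grasp_offset)
for n in ("top","side"):
    save(n,n+"0")
    for t in ("handle","pin_head","short_pin_head","fixture","bore","tray","carriage"):
        try: print(n,t,[(np.round(x["point"],1).tolist(),round(x["confidence"],2)) for x in r.tip_of(n,t)][:3])
        except Exception as e: print(n,t,e)
E
```

```text
[ 0.1644 -0.4981  0.1967] [-179.9148    0.0003   18.2658] 0.0187
top handle [([207.2, 150.8], 0.17)]
top pin_head [([468.6, 186.1], 0.72), ([406.0, 181.7], 0.62), ([414.0, 170.0], 0.61)]
top short_pin_head [([418.2, 211.6], 0.5)]
top fixture [([233.1, 216.1], 0.69)]
top bore [([214.1, 241.9], 0.71), ([302.4, 268.6], 0.58)]
top tray [([407.1, 216.5], 0.86)]
top carriage it knows: bore, carton, elbow_mid, fitting_mid, fixture, handle, jar, pin, pin_head, pin_shoulder, short_pin_head, spanner, spool, tray
side handle [([233.3, 335.1], 0.85), ([309.6, 287.8], 0.53)]
side pin_head [([323.9, 131.1], 0.81), ([348.3, 109.6], 0.62)]
side short_pin_head [([353.2, 146.2], 0.53), ([374.4, 158.7], 0.38), ([236.9, 254.1], 0.23)]
side fixture [([280.5, 293.0], 0.91)]
side bore [([309.0, 290.4], 0.77)]
side tray [([346.7, 166.5], 0.87)]
side carriage it knows: bore, carton, elbow_mid, fitting_mid, fixture, handle, jar, pin, pin_head, pin_shoulder, short_pin_head, spanner, spool, tray
```

View pics/top0.png

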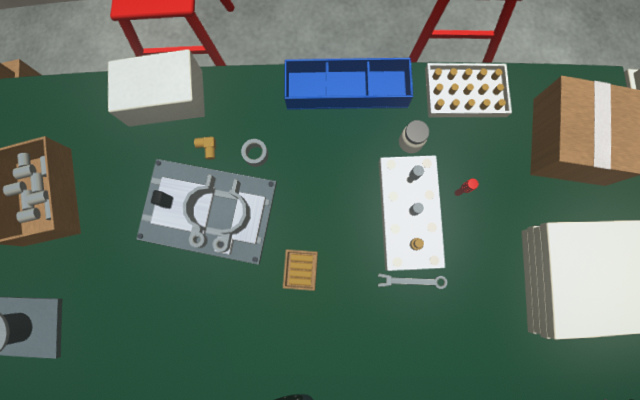

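View pics/side0.png

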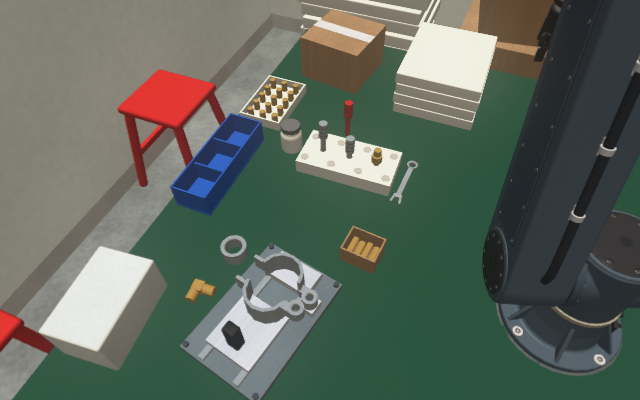

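The top view has the handle at (161,199), the sliding upper knuckle at about (198,239) and the fixed lower knuckle at about (220,243). There are three pin-like things:
- (415,173) in the tray
- (418,209) in the tray
- the red decoy at (470,186)

I'll enlarge both and measure them.

```bash
python3 - <<'E'
from h import *
np.set_printoptions(precision=4,suppress=True)
a=cv2.imread("pics/top0.png"); b=cv2.imread("pics/side0.png")
A=cv2.resize(a[140:275,370:490],None,fx=4,fy=4,interpolation=2)
B=cv2.resize(b[90:200,280:420],None,fx=3.2,fy=3.2,interpolation=2)
C=cv2.resize(a[150:270,130:280],None,fx=5,fy=5,interpolation=2)
H=max(A.shape[0],B.shape[0]); im=np.zeros((H,A.shape[1]+0,3),np.uint8)
cv2.imwrite("pics/c1.png",A);cv2.imwrite("pics/c2.png",cv2.resize(B,None,fx=1.5,fy=1.5));cv2.imwrite("pics/c3.png",C)
for n in ("top","side"):
    d=np.load(f"/tmp/{n}0_d.npy")
    print(n,"cam",ray(n,[320,200])[0])
    pts={"top":[(161,199),(198,240),(220,243),(416,172),(418,209),(417,244),(470,186),(408,220),(300,270)],"side":[(323,124),(350,140),(377,152),(348,104)]}[n]
    for p in pts: print(p,atd(n,p,d[p[1],p[0]]))
E
```

```text
top cam [ 0.4381 -0.042   1.0157]
(161, 199) [0.5924 0.3135 0.1075]
(198, 240) [0.509  0.2556 0.0178]
(220, 243) [0.4993 0.195  0.0519]
(416, 172) [ 0.6357 -0.2338  0.1361]
(418, 209) [ 0.5614 -0.2402  0.1078]
(417, 244) [ 0.488  -0.2382  0.0908]
(470, 186) [ 0.6076 -0.3529  0.1182]
(408, 220) [ 0.5455 -0.2306  0.0412]
(300, 270) [0.4371 0.0182 0.0049]
side cam [0.3096 0.5679 0.8972]
(323, 124) [ 0.6364 -0.2357  0.1339]
(350, 140) [ 0.5605 -0.2322  0.1079]
(377, 152) [ 0.4869 -0.2328  0.0916]
(348, 104) [ 0.6105 -0.3535  0.1178]
```

View pics/c1.png

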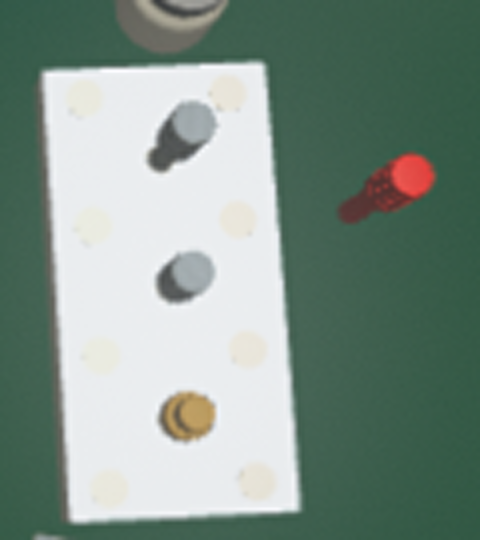

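View pics/c2.png

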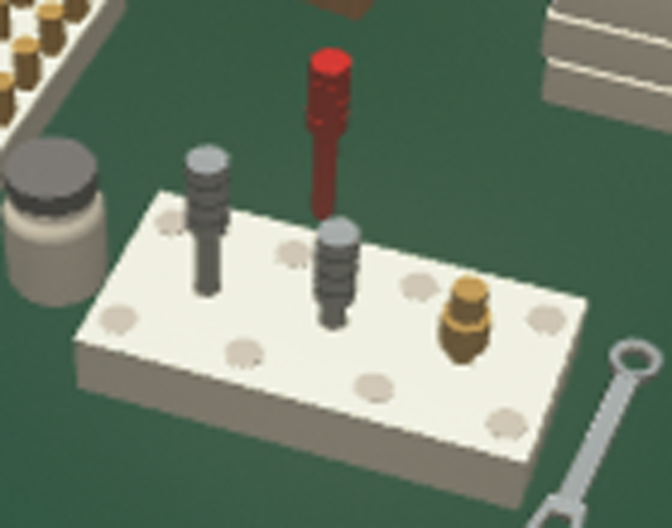

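View pics/c3.png

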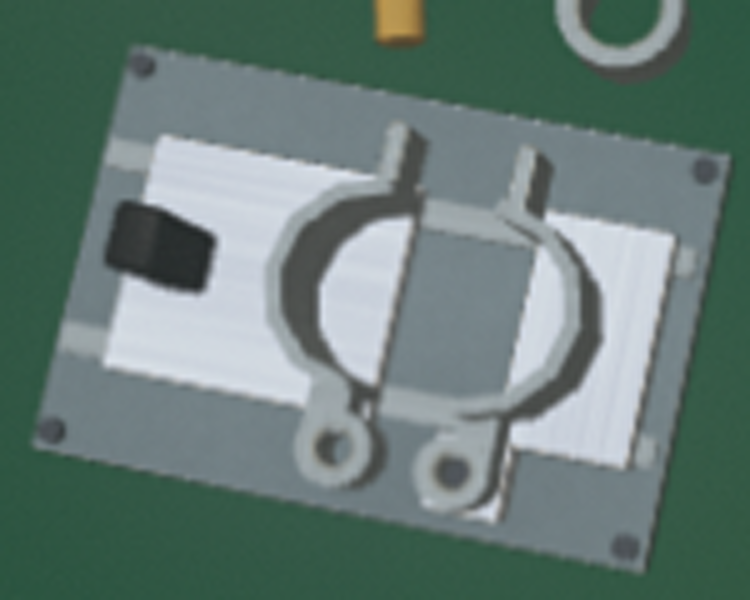

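Top z of the candidates: the grey one at (415,172) is 0.135 m, so it is the long pin. The grey one at (418,209) is 0.107 m, so it is the short one. (470,186) is red and outside the tray, so it is the decoy. The crops confirm the longer shank. Next I'll fit the knuckles, handle and pin head.

```bash
cat >> h.py <<'E'
def cloud(n,d):
    K,k1,R,t=cal(n); h,w=d.shape
    uv=np.stack(np.meshgrid(np.arange(w),np.arange(h)),-1).reshape(-1,1,2).astype(float)
    u=cv2.undistortPoints(uv,K,np.array([k1,0,0,0,0.]))[:,0]
    z=d.reshape(-1); P=(np.c_[u*z[:,None],z]-t)@R
    P[z==0]=np.nan; return P.reshape(h,w,3)
def sel(P,c,rad,z0,z1):
    m=(np.hypot(P[...,0]-c[0],P[...,1]-c[1])<rad)&(P[...,2]>z0)&(P[...,2]<z1)
    return P[m]
E
python3 - <<'E'
from h import *
from scipy.optimize import least_squares
np.set_printoptions(precision=4,suppress=True)
def annulus(p,c0,ri,ro):
    # centre maximising inliers within annulus
    best=None
    for dx in np.arange(-.012,.0121,.0005):
        for dy in np.arange(-.012,.0121,.0005):
            q=np.hypot(p[:,0]-c0[0]-dx,p[:,1]-c0[1]-dy); s=np.mean((q<ro)&(q>ri))
            if best is None or s>best[0]+1e-9: best=[s,[(dx,dy)]]
            elif abs(s-best[0])<1e-9: best[1].append((dx,dy))
    return np.array(c0)+np.mean(best[1],0),best[0],len(p)
for n in ("top","side"):
    P=cloud(n,np.load(f"/tmp/{n}0_d.npy"))
    print(n)
    for nm,px in (("U",(196.4,240.4)),("L",(220.2,244))):
        z=.098 if nm=="U" else .068
        c=atz("top",px,z)[:2]; p=sel(P,c,.03,z-.006,z+.008)
        print(nm,c,annulus(p,c,.0082,.017), np.median(p[:,2]))
    c=(.592,.3135); p=sel(P,c,.035,.102,.118); rr=cv2.minAreaRect((p[:,:2]*1000).astype(np.float32)); print("handle",rr,len(p),np.median(p[:,2]))
    for c,z in (((.636,-.235),.135),((.561,-.237),.107)):
        p=sel(P,c,.03,z-.006,z+.006); print("pin",cv2.minEnclosingCircle((p[:,:2]*1000).astype(np.float32)),p.mean(0),len(p))
    p=P[(P[...,0]>.4)&(P[...,0]<.75)&(P[...,1]<-.12)&(P[...,1]>-.33)&(abs(P[...,2]-.04)<.005)]
    print("tray",cv2.minAreaRect((p[:,:2]*1000).astype(np.float32)))
    p=P[(P[...,0]>.35)&(P[...,0]<.75)&(P[...,1]<.4)&(P[...,1]>.05)&(abs(P[...,2]-.096)<.004)]
    for nm in ("fixture","bore","handle","pin_head"):
        pass
# fixture corners bolts, top
for px in ((128,44),(732,155),(646,572),(33,447)):
    print(atz("top",(px[0]/5+130,px[1]/5+150),.012))
for px in ((142,66),(704,170),(626,547),(51,431)):
    print("bolt",atz("top",(px[0]/5+130,px[1]/5+150),.015))
E
```

```text
top
U [0.5025 0.2352] (array([0.5062, 0.2357]), np.float64(0.7661691542288557), 201) 0.0973396349763876
L [0.496  0.1905] (array([0.497 , 0.1909]), np.float64(0.71875), 192) 0.06745597878802861
handle ((596.3279418945312, 322.6059265136719), (21.9962215423584, 30.893108367919922), 79.20719146728516) 148 0.10934352463780822
pin ((639.7503051757812, -238.82455444335938), 12.303996086120605) [ 0.6394 -0.2384  0.1352] 103
pin ((564.9454345703125, -240.46987915039062), 12.25026798248291) [ 0.5642 -0.2399  0.1067] 101
tray ((592.4923706054688, -240.30621337890625), (313.3429260253906, 133.118896484375), 1.4614839553833008)
side
U [0.5025 0.2352] (array([0.5035, 0.2367]), np.float64(0.71484375), 256) 0.0971593650014333
L [0.496  0.1905] (array([0.4945, 0.192 ]), np.float64(0.6965811965811965), 234) 0.06722596600630573
handle ((595.2831420898438, 324.74090576171875), (23.83048439025879, 30.317991256713867), 76.96554565429688) 209 0.1090316220021815
pin ((637.58544921875, -238.66580200195312), 13.052457809448242) [ 0.6379 -0.2371  0.1337] 58
pin ((563.1925659179688, -239.6431884765625), 13.788100242614746) [ 0.5629 -0.2383  0.1065] 58
tray ((591.6549072265625, -240.0144805908203), (316.18927001953125, 138.0469512939453), 1.677778720855713)
[0.7084 0.3693 0.012 ]
[0.6472 0.0722 0.012 ]
[0.4511 0.1122 0.012 ]
[0.5122 0.4074 0.012 ]
bolt [0.6964 0.3604 0.015 ]
bolt [0.6395 0.0852 0.015 ]
bolt [0.4627 0.1211 0.015 ]
bolt [0.5195 0.3974 0.015 ]
```

Results:
- **Handle:** about (0.596, 0.324), top at z 0.109.
- **Upper knuckle:** about (0.504, 0.236), which agrees with the handle minus (72, 105) mm.
- **Lower knuckle (hinge axis):** about (0.496, 0.191).
- **Fixture y direction:** 78.4°, with about 46 mm of travel.

Heights and sizes match the given values, so I'm moving over to the handle.

```bash
python3 -m handwheel '[[[3.6,-3.5,-1,0],[7.2,-7,-2,0],[10.8,-10.4,-3,0],[14.4,-13.9,-4,0],[18,-17.4,-4,0],[21.6,-20.9,-4,0],[25.2,-24.3,-4,0],[28.8,-27.8,-4,0]]]' 5.5 60
python3 -m handwheel '[[[3.6,-3.5,0,0],[7.2,-7,0,0],[10.8,-10.4,0,0],[14.4,-13.9,0,0],[18,-17.4,0,0],[21.6,-20.9,0,0],[25.2,-24.3,0,0],[28.8,-27.8,0,0]]]'
python3 -m handwheel '[[[2,-2,0,-0.14],[4,-4,0,-0.28],[6,-6,0,-0.42],[8,-8,0,-0.56],[9.1,-8.9,0,-0.7],[9.1,-8.9,0,-0.84],[9.1,-8.9,0,-0.98],[9.1,-8.9,0,-1.05]]]'
```

```text
time_s: 1.5
tcp_pos: [0.3495, -0.1462, 0.2377]
tool_rot: [180.0, -0.1, 18.2]
wrist_force: [1.1, -1.5, -0.2]
opening: 0.649
time_s: 2.3
tcp_pos: [0.5396, 0.1972, 0.2374]
tool_rot: [-179.4, -0.0, 19.7]
wrist_force: [0.9, -0.0, 0.6]
opening: 0.643
time_s: 3.1
tcp_pos: [0.5955, 0.3085, 0.2379]
tool_rot: [-179.7, -0.5, 80.0]
wrist_force: [-0.3, -0.2, -0.4]
opening: 0.642
```

```bash
python3 -m handwheel '[[[0,0,1,0],[0,0,3,0],[0,0,5,0],[0,0,7,0],[0,0,8,0],[0,0,9,0],[0,0,9,0],[0,0,9,0]]]'
python3 - <<'E'
from h import *
print(r.get_state()["tool_rot"],r.get_state()["joint_pos"])
save("top","t1");save("side","s1")
a=cv2.imread("pics/top0.png")
E
python3 -c "
import cv2,numpy as np
a=cv2.imread('pics/t1.png')[130:280,100:300];b=cv2.imread('pics/s1.png')[230:400,170:370]
cv2.imwrite('pics/ts1.png',np.hstack([cv2.resize(a,(400,300)),cv2.resize(b,(400,300))]))"
```

```text
time_s: 3.9
tcp_pos: [0.5954, 0.3093, 0.1487]
tool_rot: [-179.7, -0.6, 79.6]
wrist_force: [-0.8, 0.2, 0.2]
opening: 0.646
[-179.71487765   -0.55062648   79.60794192] [ 27.14005634  29.13354664  15.83966863  76.59678458   0.61035035
 127.53132673]
```

View pics/ts1.png

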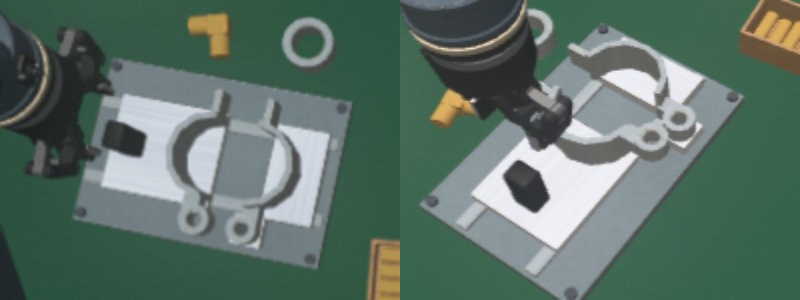

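The two crops show the gripper beyond the post on one side and short of it on the other. That is parallax from its height, so I trust the measured TCP, which is 15 mm short in y. I'll correct that and descend.

```bash
python3 -m handwheel '[[[1.4,-0.2,0,0.02],[1.4,-0.2,1,0.02],[1.4,-0.2,3,0.02],[1.4,-0.2,5,0.02],[1.4,-0.2,6.5,0.02],[1.4,-0.2,7.4,0.02],[1.4,-0.2,7.4,0.02],[1.4,-0.2,7.4,0.02]]]'
python3 -c "
from h import *
save('top','t2');save('side','s2')
a=cv2.imread('pics/t2.png')[130:280,100:300];b=cv2.imread('pics/s2.png')[230:400,170:370]
cv2.imwrite('pics/ts2.png',np.hstack([cv2.resize(a,(400,300)),cv2.resize(b,(400,300))]))"
```

```text
time_s: 4.8
tcp_pos: [0.5957, 0.324, 0.0749]
tool_rot: [-179.7, -0.5, 78.5]
wrist_force: [-0.1, 0.0, 0.2]
opening: 0.643
```

View pics/ts2.png

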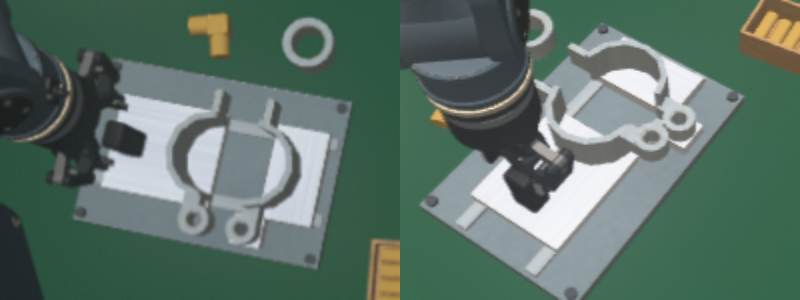

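```bash
python3 -c "
from h import *
s=r.get_state()['tcp_pos']
for n,f in (('top','t2'),('side','s2')):
    P=cloud(n,np.load('/tmp/%s_d.npy'%f)); p=proj(n,s); print(n,p,proj(n,[s[0],s[1],.11]))
    m=(np.hypot(P[...,0]-s[0],P[...,1]-s[1])<.07)&(P[...,2]>.09)&(P[...,2]<.13)
    a=cv2.imread('pics/%s.png'%f); a[m]=(0.5*a[m]+[0,0,120]).astype(np.uint8)
    cv2.circle(a,tuple(int(round(v)) for v in p),2,(0,255,0),-1)
    u,v=map(int,p); c=a[max(0,v-60):v+60,max(u-60,0):u+60]; cv2.imwrite('pics/z_%s.png'%f,cv2.resize(c,None,fx=4,fy=4,interpolation=2))
"
python3 -c "
import cv2,numpy as np
a=cv2.imread('pics/z_t2.png');b=cv2.imread('pics/z_s2.png')
cv2.imwrite('pics/z2.png',np.hstack([cv2.resize(a,(400,400)),cv2.resize(b,(400,400))]))"
```

```text
top [161.73440923 199.80582015] [155.85101117 197.27283821]
side [232.65395599 335.19103674] [229.65591214 327.85499256]
```

View pics/z2.png

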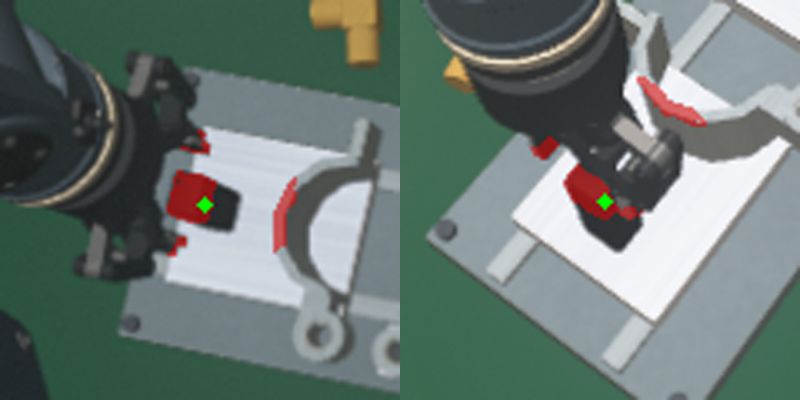

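In both views the red (z 0.09–0.13) finger parts straddle the post top. Closing.

```bash
python3 -m handwheel '[[[0,0,0,0],[0,0,0,0],[0,0,0,0],[0,0,0,0],[0,0,0,0],[0,0,0,0],[0,0,0,0],[0,0,0,0]]]' 1 40
python3 -m handwheel '[[[-0.5,0,0,0],[-1.2,0,0,0],[-2,0,0,0],[-2.8,0,0,0],[-3.4,0,0,0],[-3.8,0,0,0],[-4.1,0,0,0],[-4.3,0,0,0]]]'
python3 -m handwheel '[[[-0.1,0,0,0],[-0.2,0,0,0],[-0.3,0,0,0],[-0.3,0,0,0],[-0.4,0,0,0],[-0.4,0,0,0],[-0.5,0,0,0],[-0.5,0,0,0]]]'
```

```text
time_s: 5.7
tcp_pos: [0.5972, 0.3246, 0.0764]
tool_rot: [-179.9, -0.7, 78.5]
wrist_force: [2.5, -0.7, 7.4]
opening: 0.117
time_s: 6.5
tcp_pos: [0.5886, 0.2831, 0.0764]
tool_rot: [-179.9, -0.7, 78.5]
wrist_force: [1.0, 2.9, 9.9]
opening: 0.114
time_s: 7.3
tcp_pos: [0.5879, 0.2791, 0.0764]
tool_rot: [-179.9, -0.8, 78.5]
wrist_force: [1.1, 5.2, 10.4]
opening: 0.116
```

The opening reads 10 mm on a 30 mm post, which doesn't fit. Looking again.

```bash
cat > look.py <<'E'
import sys
from h import *
tag=sys.argv[1]; x,y,z=map(float,sys.argv[2:5]); w=int(sys.argv[5]) if len(sys.argv)>5 else 60
ims=[]
for n in ('top','side'):
    p,d=save(n,n+tag); a=p[:,:,::-1].copy(); a=cv2.copyMakeBorder(a,w,w,w,w,cv2.BORDER_CONSTANT)
    u,v=map(int,np.round(proj(n,[x,y,z]))); c=a[v:v+2*w,u:u+2*w]
    ims.append(cv2.resize(c,(400,400),interpolation=2))
cv2.imwrite('pics/L%s.png'%tag,np.hstack(ims))
E
python3 look.py a .587 .28 .1; python3 -c "
from h import *
print(r.get_state()['wrist_force'],r.get_state()['opening'])"
```

```text
[ 1.74260141  5.21491603 10.04166928] 0.11473248219193503
```

View pics/La.png

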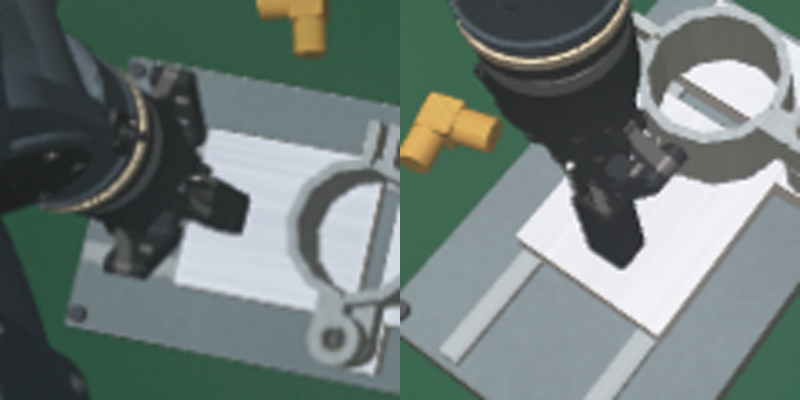

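Both views show the post gripped and the halves closed. I'll push a bit further to feel for the stop.

```bash
python3 -m handwheel '[[[-0.1,0,0,0],[-0.2,0,0,0],[-0.3,0,0,0],[-0.3,0,0,0],[-0.3,0,0,0],[-0.3,0,0,0],[-0.3,0,0,0],[-0.3,0,0,0]]]'; python3 look.py b .51 .22 .09 45
```

```text
time_s: 8.2
tcp_pos: [0.5873, 0.2764, 0.0764]
tool_rot: [-179.9, -0.8, 78.5]
wrist_force: [0.2, 6.1, 10.7]
opening: 0.122
```

View pics/Lb.png

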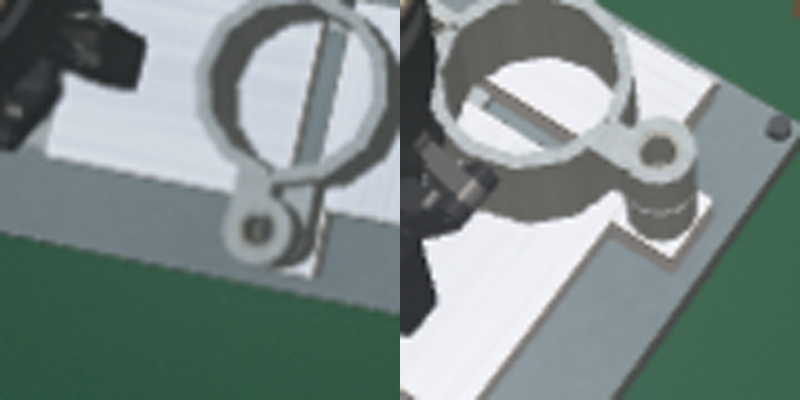

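```bash
python3 - <<'E'
from h import *
for n,px in (("top",(258,229)),("side",(660,150))):
    c=np.round(proj(n,[.51,.22,.09])); x=(px[0]%400 if n=="top" else px[0]-400)
    q=c+np.array([x,px[1]])*90/400-45
    print(n,q,atz(n,q,.098))
    print([ (i["point"],i["confidence"]) for i in r.tip_of(n,"bore")])
    P=cloud(n,np.load(f"/tmp/{n}b_d.npy"))
    p=sel(P,(.497,.191),.028,.094,.104)
    best=[]
    for X in np.arange(.485,.510,.0005):
        for Y in np.arange(.18,.205,.0005):
            q=np.hypot(p[:,0]-X,p[:,1]-Y); best.append((np.sum((q<.017)&(q>.0082))-np.sum(q<.0075),X,Y))
    m=max(best)[0]; b=np.array([k[1:] for k in best if k[0]>=m-1]); print(m,len(p),b.mean(0))
E
```

```text
top [217.05  243.525] [0.49528569 0.18999567 0.098     ]
[]
126 193 [0.49625 0.192  ]
side [309.5  289.75] [0.49251123 0.1917238  0.098     ]
[([309.5, 289.6], 0.8)]
157 238 [0.49466667 0.19233333]
```

The knuckle position now matches the lower one to within about 1 mm. One more firm push for certainty.

```bash
python3 -m handwheel '[[[-0.2,0,0,0],[-0.4,0,0,0],[-0.5,0,0,0],[-0.6,0,0,0],[-0.6,0,0,0],[-0.6,0,0,0],[-0.6,0,0,0],[-0.6,0,0,0]]]' - 80; python3 look.py c .51 .22 .09 45; python3 - <<'E'
from h import *
for n in ("top","side"):
    P=cloud(n,np.load(f"/tmp/{n}c_d.npy"))
    p=sel(P,(.497,.191),.028,.094,.104)
    best=[]
    for X in np.arange(.485,.510,.0005):
        for Y in np.arange(.18,.205,.0005):
            q=np.hypot(p[:,0]-X,p[:,1]-Y); best.append((np.sum((q<.017)&(q>.0082))-np.sum(q<.0075),X,Y))
    m=max(best)[0]; b=np.array([k[1:] for k in best if k[0]>=m-1]); print(m,len(p),b.mean(0))
    d0=cv2.imread(f"pics/{n}b.png"); d1=cv2.imread(f"pics/{n}c.png"); u,v=map(int,proj(n,[.5,.2,.098]))
    a=cv2.cvtColor(d0,6)[v-20:v+20,u-20:u+20].astype(np.float32);b=cv2.cvtColor(d1,6)[v-20:v+20,u-20:u+20].astype(np.float32)
    print(cv2.phaseCorrelate(a,b))
E
```

```text
time_s: 9.2
tcp_pos: [0.5861, 0.2704, 0.0763]
tool_rot: [-179.9, -0.8, 78.5]
wrist_force: [1.5, 5.1, 9.8]
opening: 0.114
131 197 [0.4975 0.1915]
((-0.03825614424127011, 0.01590426542827572), 0.9945667363703251)
163 241 [0.495 0.192]
((0.013727278290588174, 0.00027446521104224075), 1.0006829331815243)
```

The knuckle did not move (0.04 px) while the fingers slid along the post, so the sliding half is at its stop. Releasing and going up.

```bash
python3 -m handwheel '[[[0,0,0,0],[0,0,0,0],[0,0,0,0],[0,0,0,0],[0,0,-3,0],[0,0,-7,0],[0,0,-11,0],[0,0,-15,0]]]' 5
python3 -m handwheel '[[[-3,1,-1,0],[-7,2.4,-1,0],[-11,3.8,-1,0],[-15,5,-1,0],[-19,6.4,-1,0],[-23,7.7,-1,0],[-27,9,-1,0],[-31,10,-1,0]]]'
python3 -m handwheel '[[[-4,1.2,0,0],[-8,2.5,0,0],[-11,3.5,0,0],[-14,4.2,0,0],[-16,4.8,0,0],[-17,5,0,0],[-17,5,0,0],[-17,5,0,0]]]'; python3 look.py d .639 -.2385 .11
```

```text
time_s: 10.1
tcp_pos: [0.5843, 0.2664, 0.2252]
tool_rot: [-179.7, -0.5, 78.5]
wrist_force: [0.1, 0.8, -0.8]
opening: 0.59
time_s: 10.9
tcp_pos: [0.6208, -0.059, 0.2302]
tool_rot: [-179.7, -0.5, 78.5]
wrist_force: [0.5, 0.7, -1.1]
opening: 0.583
time_s: 11.7
tcp_pos: [0.6359, -0.2327, 0.2287]
tool_rot: [-179.7, -0.5, 78.5]
wrist_force: [-0.6, 0.2, 0.6]
opening: 0.579
```

View pics/Ld.png

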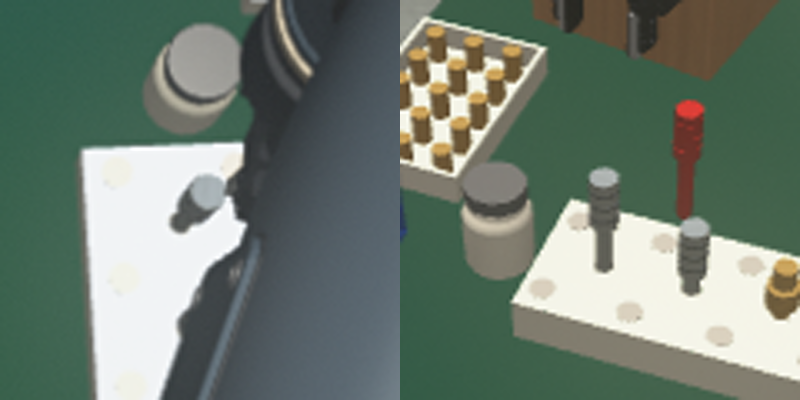

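The pin still stands at (0.639, -0.2385) and the way down is clear. Descending to the grasp, with the grasp point about 30 mm above the head's underside.

```bash
python3 -m handwheel '[[[-0.5,0.4,0,0],[-0.5,0.4,3,0],[-0.5,0.4,6,0],[-0.5,0.4,9,0],[-0.5,0.4,11.5,0],[-0.5,0.4,12.8,0],[-0.5,0.4,13.2,0],[-0.5,0.4,13.2,0]]]'; python3 look.py e .639 -.2385 .11 40
```

```text
time_s: 12.6
tcp_pos: [0.6386, -0.238, 0.097]
tool_rot: [-179.7, -0.5, 78.5]
wrist_force: [-0.0, -0.2, 0.5]
opening: 0.588
```

View pics/Le.png

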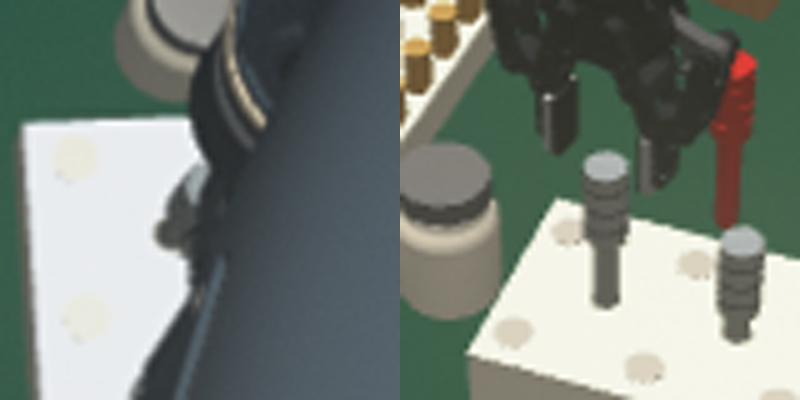

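The fingers look too high or too far back in the side view. Checking with depth before I close.

```bash
python3 - <<'E'
from h import *
np.set_printoptions(precision=3,suppress=True)
n="side";P=cloud(n,np.load("/tmp/sidee_d.npy"));c=np.round(proj(n,[.639,-.2385,.11]))
for px in ((560,140),(553,120),(570,120),(648,180),(660,165),(605,165),(605,200),(605,290)):
    q=(c+np.array([px[0]-400,px[1]])*80/400-40).round().astype(int); print(px,q,P[q[1],q[0]])
n="top";P=cloud(n,np.load("/tmp/tope_d.npy"));c=np.round(proj(n,[.639,-.2385,.11]))
for px in ((195,190),(175,230),(190,260),(205,170)):
    q=(c+np.array(px)*80/400-40).round().astype(int); print(px,q,P[q[1],q[0]])
print(r.get_state()["tcp_pos"],r.get_state()["joint_pos"])
E
```

```text
(560, 140) [314 118] [ 0.663 -0.241  0.141]
(553, 120) [313 114] [ 0.664 -0.237  0.157]
(570, 120) [316 114] [ 0.661 -0.25   0.148]
(648, 180) [332 126] [ 0.608 -0.227  0.143]
(660, 165) [334 123] [ 0.602 -0.223  0.159]
(605, 165) [323 123] [ 0.638 -0.239  0.134]
(605, 200) [323 130] [ 0.634 -0.23   0.119]
(605, 290) [323 148] [ 0.636 -0.234  0.051]
(195, 190) [415 171] [ 0.638 -0.232  0.136]
(175, 230) [411 179] [ 0.63  -0.232  0.092]
(190, 260) [414 185] [ 0.605 -0.225  0.154]
(205, 170) [417 167] [ 0.647 -0.237  0.133]
[ 0.639 -0.238  0.098] [-20.679  31.77   12.957  71.47    0.466  80.823]
```

```bash
python3 - <<'E'
from h import *
np.set_printoptions(precision=3,suppress=True)
for n in ("top","side"):
    P=cloud(n,np.load(f"/tmp/{n}e_d.npy"))
    for nm,c in (("+x",(.664,-.243)),("-x",(.610,-.232))):
        p=sel(P,c,.022,.06,.2); z=np.sort(p[:,2]); print(n,nm,len(p),z[:12], p[np.argsort(p[:,2])[:4]])
E
```

```text
top +x 9 [0.132 0.133 0.134 0.135 0.136 0.136 0.137 0.137 0.137] [[ 0.652 -0.235  0.132]
 [ 0.647 -0.237  0.133]
 [ 0.647 -0.233  0.134]
 [ 0.649 -0.233  0.135]]
top -x 63 [0.092 0.094 0.097 0.098 0.099 0.104 0.107 0.108 0.113 0.115 0.117 0.123] [[ 0.63  -0.232  0.092]
 [ 0.63  -0.233  0.094]
 [ 0.631 -0.231  0.097]
 [ 0.631 -0.233  0.098]]
side +x 189 [0.077 0.09  0.097 0.097 0.105 0.11  0.116 0.117 0.118 0.125 0.125 0.127] [[ 0.645 -0.234  0.077]
 [ 0.646 -0.231  0.09 ]
 [ 0.651 -0.237  0.097]
 [ 0.65  -0.233  0.097]]
side -x 227 [0.086 0.088 0.088 0.09  0.091 0.091 0.094 0.095 0.096 0.096 0.097 0.099] [[ 0.63  -0.233  0.086]
 [ 0.628 -0.236  0.088]
 [ 0.631 -0.23   0.088]
 [ 0.63  -0.233  0.09 ]]
```

The fingertips are really at about z 0.13, roughly 3 cm above where the reported TCP would put them. That also explains the handle: the fingers closed on top of the post and dragged it by friction. I go by what I see and lower another 2.5 cm.

```bash
python3 -m handwheel '[[[0,0,0.5,0],[0,0,1,0],[0,0,1.5,0],[0,0,2,0],[0,0,2.3,0],[0,0,2.5,0],[0,0,2.5,0],[0,0,2.5,0]]]'; python3 look.py f .639 -.2385 .11 40
```

```text
time_s: 13.5
tcp_pos: [0.6382, -0.2378, 0.0717]
tool_rot: [-179.7, -0.5, 78.5]
wrist_force: [-0.3, 0.6, 0.3]
opening: 0.587
```

View pics/Lf.png

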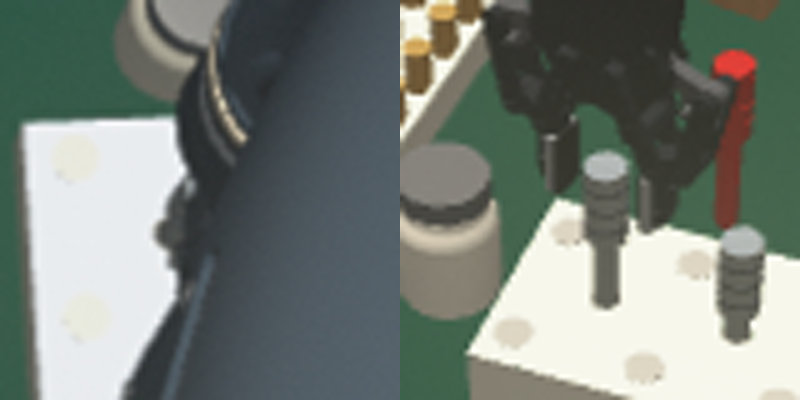

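The tips are now beside the head at z≈0.106, centred on it. I go 0.8 cm further down and close.

```bash
python3 -m handwheel '[[[0,0,0.4,0],[0,0,0.8,0],[0,0,0.8,0],[0,0,0.8,0],[0,0,0.8,0],[0,0,0.8,0],[0,0,0.8,0],[0,0,0.8,0]]]'
python3 -m handwheel '[[[0,0,0,0],[0,0,0,0],[0,0,0,0],[0,0,0,0],[0,0,0,0],[0,0,0,0],[0,0,0,0],[0,0,0,0]]]' 1 80; python3 look.py g .639 -.2385 .11 40
```

```text
time_s: 14.4
tcp_pos: [0.6382, -0.2377, 0.0637]
tool_rot: [-179.7, -0.5, 78.5]
wrist_force: [0.2, -0.3, -0.2]
opening: 0.585
time_s: 15.2
tcp_pos: [0.6386, -0.2378, 0.0639]
tool_rot: [-179.7, -0.5, 78.5]
wrist_force: [2.3, 0.1, 2.9]
opening: 0.262
```

View pics/Lg.png

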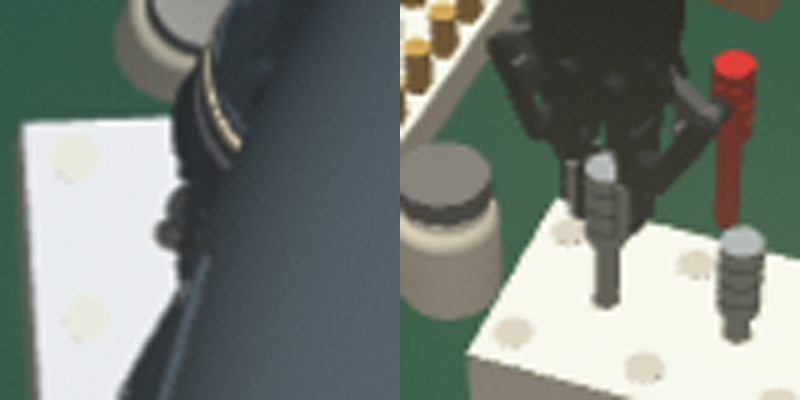

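The opening is 22 mm, which matches the 24 mm head, so the pin is held. Lifting straight up.

```bash
python3 -m handwheel '[[[0,0,-0.5,0],[0,0,-1.5,0],[0,0,-3,0],[0,0,-5,0],[0,0,-7.5,0],[0,0,-10.5,0],[0,0,-13,0],[0,0,-14,0]]]'; python3 look.py h .639 -.2385 .20 60
```

```text
time_s: 16.1
tcp_pos: [0.6385, -0.2393, 0.2057]
tool_rot: [-179.7, -0.5, 78.5]
wrist_force: [0.1, 0.1, -1.8]
opening: 0.259
```

View pics/Lh.png

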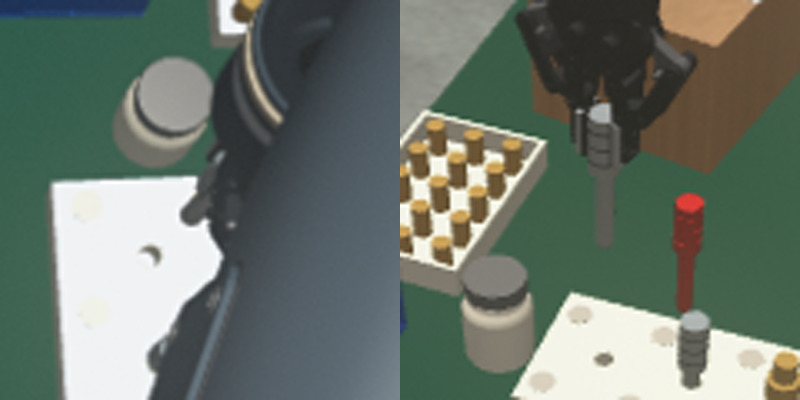

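The long pin is lifted clear and hangs upright, and the empty hole is visible. Moving over the bore.

```bash
python3 -m handwheel '[[[2,-1.1,0,0],[5,-2.9,0,0],[8.5,-4.9,0,0],[12,-6.9,0,0],[15.5,-8.9,0,0],[19,-10.9,0,0],[22.5,-12.9,0,0],[26,-14.9,0,0]]]'
python3 -m handwheel '[[[3.5,-2,0,0],[7,-4,0,0],[9.5,-5.5,0,0],[11.5,-6.6,0,0],[12.8,-7.4,0,0],[13.4,-7.75,0,0],[13.4,-7.75,0,0],[13.4,-7.75,0,0]]]'; python3 look.py i .4955 .1915 .17 60
```

```text
time_s: 17.0
tcp_pos: [0.5426, 0.0466, 0.2048]
tool_rot: [-179.5, -0.5, 78.5]
wrist_force: [1.4, 0.9, -1.7]
opening: 0.258
time_s: 17.8
tcp_pos: [0.4955, 0.1914, 0.2081]
tool_rot: [-179.7, -0.5, 78.5]
wrist_force: [-0.1, -0.4, -2.4]
opening: 0.261
```

View pics/Li.png

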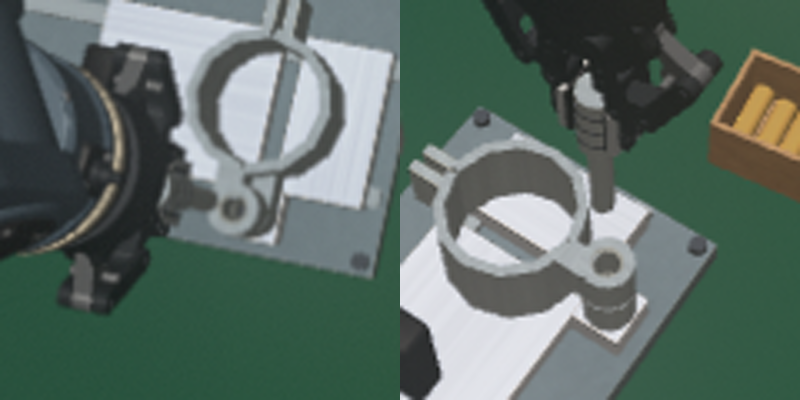

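```bash
python3 - <<'E'
from h import *
ims=[]
for n in ("top","side"):
    a=cv2.imread(f"pics/{n}i.png"); u,v=np.round(proj(n,[.4955,.1915,.14])).astype(int)
    print(n,u,v)
    c=cv2.resize(a[v-28:v+28,u-28:u+28],(400,400),interpolation=cv2.INTER_CUBIC)
    for z,col in ((.098,(0,255,0)),(.157,(0,0,255))):
        q=(proj(n,[.4955,.1915,z])-[u-28,v-28]+.5)*400/56; cv2.drawMarker(c,tuple(int(k) for k in q),col,0,12,1)
    ims.append(c)
cv2.imwrite("pics/j.png",np.hstack(ims))
E
```

```text
top 211 242
side 308 279
```

View pics/j.png

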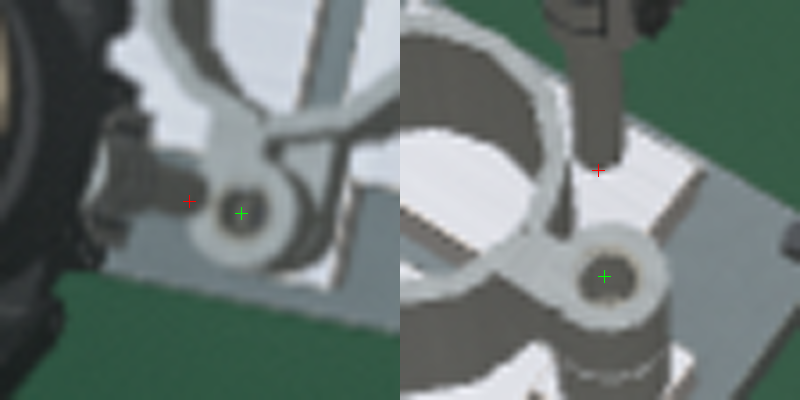

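Both views put the pin tip about 1.2 mm too far in +x relative to the mouth, and otherwise on axis. I correct that, drop to just above the mouth and look again.

```bash
python3 -m handwheel '[[[0,-0.12,0,0],[0,-0.12,0.7,0],[0,-0.12,1.8,0],[0,-0.12,3,0],[0,-0.12,4,0],[0,-0.12,4.6,0],[0,-0.12,4.8,0],[0,-0.12,4.8,0]]]'
cat > j.py <<'E'
import sys
from h import *
x,y,zt,w=.4955,.1915,float(sys.argv[2]),28
ims=[]
for n in ("top","side"):
    p,d=save(n,n+sys.argv[1]); a=p[:,:,::-1]; u,v=np.round(proj(n,[x,y,.12])).astype(int)
    c=cv2.resize(a[v-w:v+w,u-w:u+w],(400,400),interpolation=cv2.INTER_CUBIC)
    for z,col in ((.098,(0,255,0)),(zt,(0,0,255))):
        q=(proj(n,[x,y,z])-[u-w,v-w]+.5)*400/(2*w); cv2.drawMarker(c,tuple(int(k) for k in q),col,0,12,1)
    ims.append(c)
cv2.imwrite(f"pics/J{sys.argv[1]}.png",np.hstack(ims)); print(r.get_state()["tcp_pos"])
E
python3 j.py k .109
```

```text
time_s: 18.7
tcp_pos: [0.4939, 0.1928, 0.1602]
tool_rot: [-179.7, -0.5, 78.5]
wrist_force: [-0.1, 0.2, -1.7]
opening: 0.259
[0.49426447 0.19296552 0.16082962]
```

View pics/Jk.png

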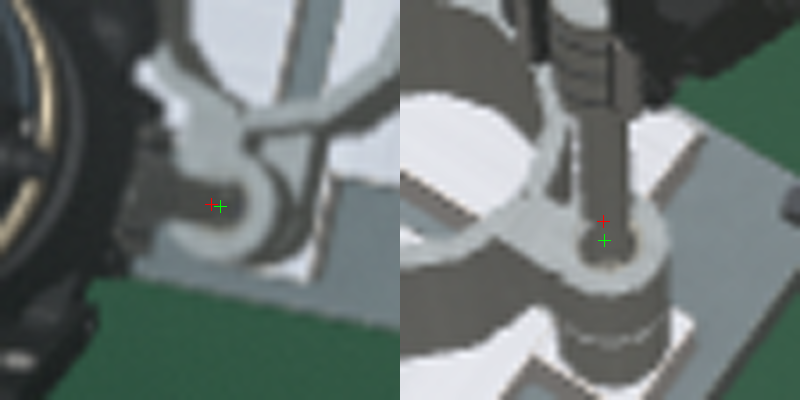

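In both views the shank is centred over the mouth (side: both at column ~605). Lowering slowly and watching the force.

```bash
python3 -m handwheel '[[[0,0,0.3,0],[0,0,0.6,0],[0,0,0.9,0],[0,0,1.2,0],[0,0,1.5,0],[0,0,1.8,0],[0,0,2,0],[0,0,2,0]]]'
python3 j.py l .089
```

```text
time_s: 19.6
tcp_pos: [0.4938, 0.193, 0.1401]
tool_rot: [-179.7, -0.5, 78.5]
wrist_force: [0.8, -0.3, -2.2]
opening: 0.259
[0.49394736 0.19306951 0.14049834]
```

View pics/Jl.png

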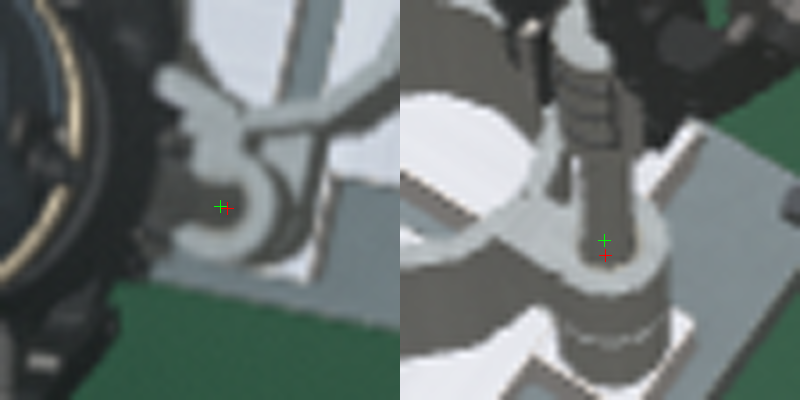

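The tip is in the bore. Continuing.

```bash
python3 -m handwheel '[[[0,0,0.3,0],[0,0,0.6,0],[0,0,0.9,0],[0,0,1.2,0],[0,0,1.5,0],[0,0,1.8,0],[0,0,2.1,0],[0,0,2.3,0]]]'
python3 j.py m .09
```

```text
time_s: 20.5
tcp_pos: [0.4938, 0.1932, 0.1171]
tool_rot: [-179.7, -0.5, 78.5]
wrist_force: [0.1, -0.2, -1.8]
opening: 0.259
[0.49367757 0.19319738 0.11716991]
```

View pics/Jm.png

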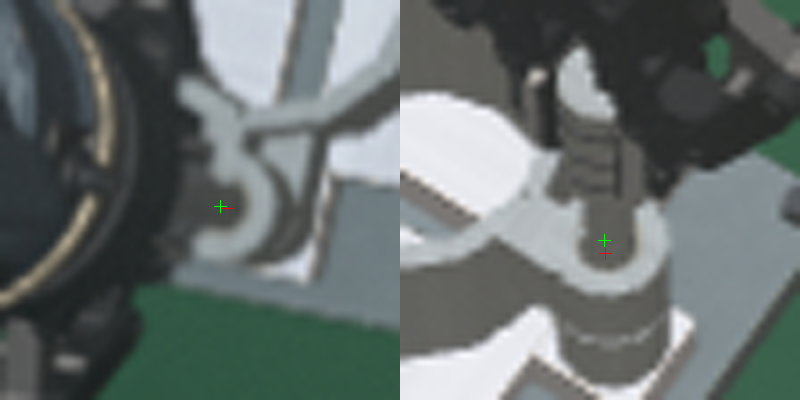

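```bash
python3 -m handwheel '[[[0,0,0.3,0],[0,0,0.6,0],[0,0,0.9,0],[0,0,1.2,0],[0,0,1.5,0],[0,0,1.8,0],[0,0,2.1,0],[0,0,2.4,0]]]'
python3 j.py n .09
```

```text
time_s: 21.4
tcp_pos: [0.4939, 0.1937, 0.094]
tool_rot: [-179.7, -0.6, 78.5]
wrist_force: [-2.5, -0.8, 7.1]
opening: 0.26
[0.49389143 0.19355616 0.09368423]
```

View pics/Jn.png

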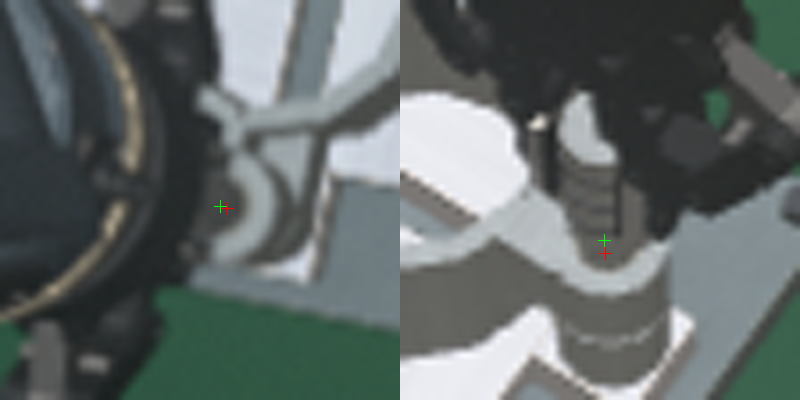

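The dummy is moving at about 9 N, as expected. About 1.7 cm remain.

```bash
python3 -m handwheel '[[[0,0,0.2,0],[0,0,0.4,0],[0,0,0.6,0],[0,0,0.8,0],[0,0,1,0],[0,0,1.2,0],[0,0,1.4,0],[0,0,1.5,0]]]'
python3 j.py o .09
```

```text
time_s: 22.3
tcp_pos: [0.494, 0.1937, 0.0789]
tool_rot: [-179.7, -0.5, 78.5]
wrist_force: [-1.8, -0.9, 6.6]
opening: 0.259
[0.49392418 0.19367103 0.07881501]
```

View pics/Jo.png

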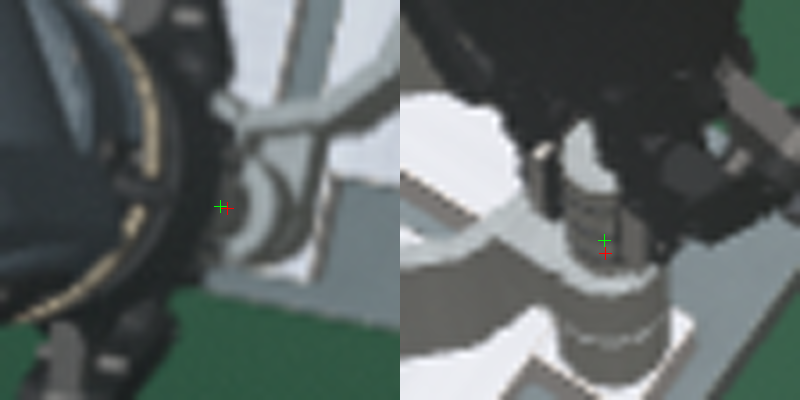

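Near the end. I press on in 1 mm steps until the force rises.

```bash
python3 -m handwheel '[[[0,0,0.05,0],[0,0,0.1,0],[0,0,0.12,0],[0,0,0.16,0],[0,0,0.2,0],[0,0,0.2,0],[0,0,0.2,0],[0,0,0.2,0]]]'; python3 j.py p .09
```

```text
time_s: 23.2
tcp_pos: [0.494, 0.1937, 0.0769]
tool_rot: [-179.7, -0.5, 78.5]
wrist_force: [-1.5, -1.0, 5.8]
opening: 0.261
[0.49398002 0.19370769 0.07693441]
```

View pics/Jp.png

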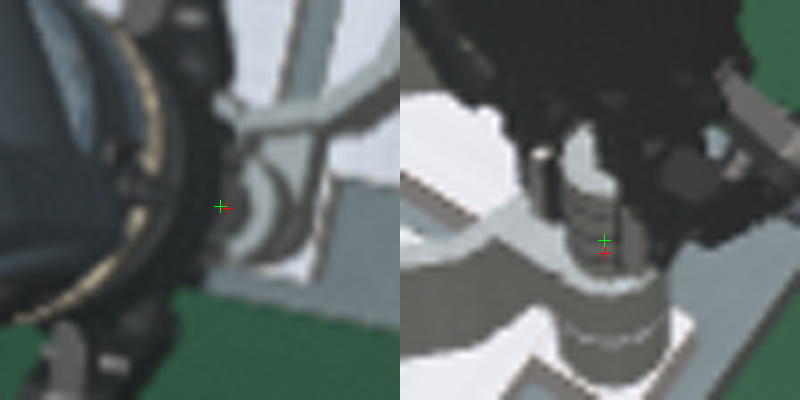

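```bash
python3 -m handwheel '[[[0,0,0.1,0],[0,0,0.15,0],[0,0,0.2,0],[0,0,0.25,0],[0,0,0.3,0],[0,0,0.3,0],[0,0,0.3,0],[0,0,0.3,0]]]'; python3 -m handwheel '[[[0,0,0.05,0],[0,0,0.1,0],[0,0,0.15,0],[0,0,0.2,0],[0,0,0.2,0],[0,0,0.2,0],[0,0,0.2,0],[0,0,0.2,0]]]'; python3 j.py q .09
```

```text
time_s: 24.1
tcp_pos: [0.4943, 0.1941, 0.0767]
tool_rot: [-179.8, -0.6, 78.5]
wrist_force: [-10.4, -3.6, 34.4]
opening: 0.263
time_s: 24.9
tcp_pos: [0.4944, 0.1943, 0.0766]
tool_rot: [-179.9, -0.7, 78.5]
wrist_force: [-15.3, -4.9, 52.6]
opening: 0.257
[0.49443197 0.19435217 0.07657582]
```

View pics/Jq.png

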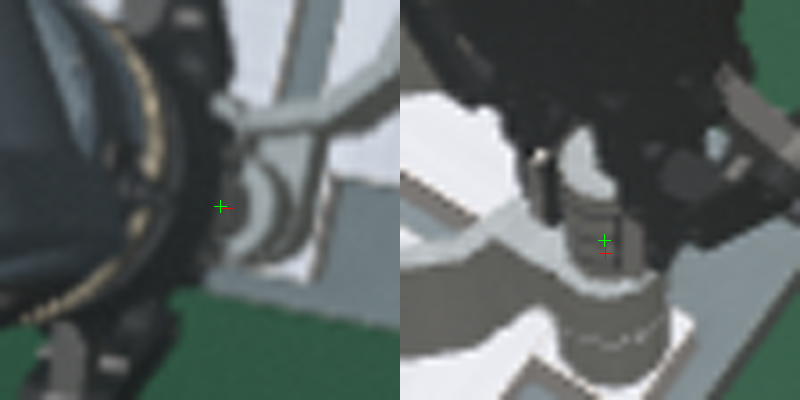

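The force climbed to 52 N with no further travel, at TCP z 0.0767 against the predicted 0.0769, so the pin is seated. Relieving the load, opening, and then rising.

```bash
python3 -m handwheel '[[[0,0,-0.2,0],[0,0,-0.4,0],[0,0,-0.45,0],[0,0,-0.45,0],[0,0,-0.45,0],[0,0,-0.45,0],[0,0,-0.45,0],[0,0,-0.45,0]]]'; python3 -m handwheel '[[[0,0,0,0],[0,0,0,0],[0,0,0,0],[0,0,0,0],[0,0,0,0],[0,0,0,0],[0,0,0,0],[0,0,0,0]]]' 5
python3 look.py r .4955 .1915 .12 40
```

```text
time_s: 25.8
tcp_pos: [0.4941, 0.1939, 0.0769]
tool_rot: [-179.7, -0.6, 78.5]
wrist_force: [-2.9, -1.9, 13.4]
opening: 0.26
time_s: 26.6
tcp_pos: [0.4937, 0.1937, 0.076]
tool_rot: [-179.7, -0.5, 78.5]
wrist_force: [-1.1, 0.6, -0.4]
opening: 0.586
```

View pics/Lr.png

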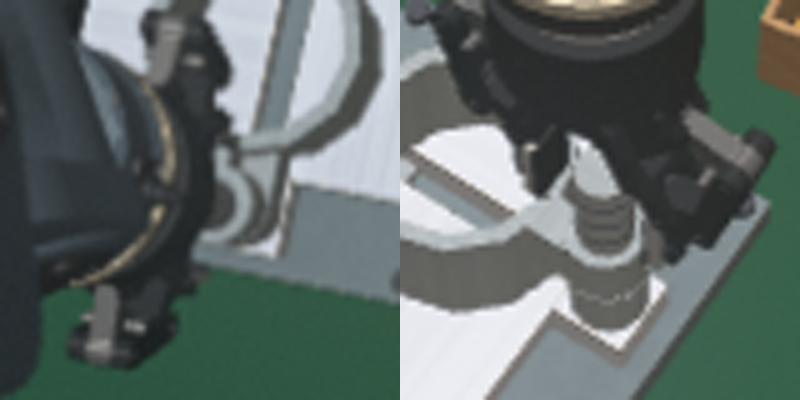

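The fingers are clear on both sides. Rising and retreating.

```bash
python3 -m handwheel '[[[0,0,-1,0],[0,0,-3,0],[0,0,-6,0],[0,0,-9,0],[0,0,-12,0],[0,0,-14,0],[0,0,-14,0],[0,0,-14,0]]]'
python3 -m handwheel '[[[-2,0,0,0],[-5,0,0,0],[-9,0,0,0],[-13,0,0,0],[-17,0,0,0],[-20,0,0,0],[-22,0,0,0],[-22,0,0,0]]]'
python3 look.py s .4955 .1915 .11 45; python3 - <<'E'
from h import *
for n in ("top","side"):
    P=cloud(n,np.load(f"/tmp/{n}s_d.npy"))
    p=sel(P,(.4955,.1915),.025,.14,.16); print(n,"head top",cv2.minEnclosingCircle((p[:,:2]*1000).astype(np.float32)),p.mean(0),np.median(p[:,2]),len(p))
    p=sel(P,(.588,.279),.03,.103,.118); print("handle",cv2.minAreaRect((p[:,:2]*1000).astype(np.float32)))
E
```

```text
time_s: 27.5
tcp_pos: [0.4943, 0.1923, 0.2165]
tool_rot: [-179.7, -0.6, 78.5]
wrist_force: [1.0, 0.5, -0.7]
opening: 0.586
time_s: 28.3
tcp_pos: [0.4491, -0.0251, 0.2131]
tool_rot: [-179.6, -0.5, 78.3]
wrist_force: [-0.5, -0.2, 0.4]
opening: 0.587
top head top ((494.8192138671875, 193.06857299804688), 11.669005393981934) [0.49521344 0.19180305 0.1475885 ] 0.14760317592064404 95
handle ((587.5333862304688, 279.2044372558594), (23.38250160217285, 29.797645568847656), 76.34750366210938)
side head top ((493.263671875, 193.2350311279297), 12.449949264526367) [0.49290378 0.19437249 0.14670335] 0.14722091916029018 131
handle ((585.9718017578125, 281.002685546875), (23.764493942260742, 29.47846031188965), 76.91273498535156)
```

View pics/Ls.png

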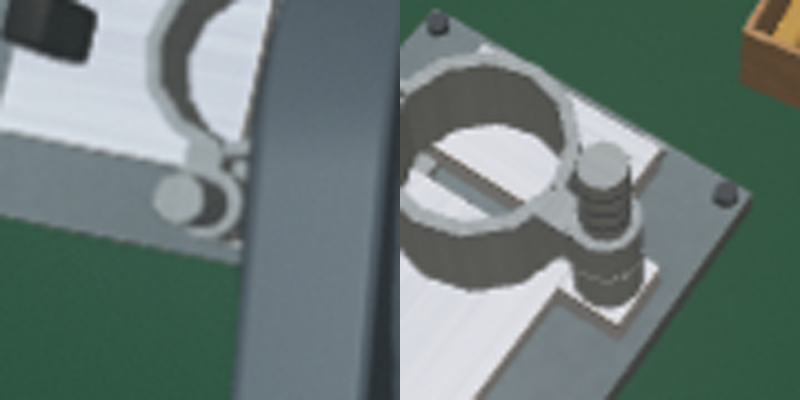

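View pics/tops.png

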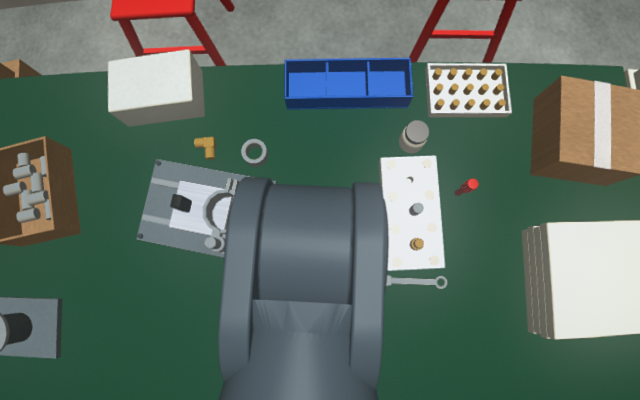

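The head top is at z 0.1475 (0.148 when flush) and stands on the hinge axis. The handle has not moved from home and the bystanders are where they were. Handing in.

```bash
python3 -c "
from rig import r
print(r.hand_in(), r.get_state()['time_s'])"
```

```text
the job is handed in; nothing more can be done
the job is handed in; nothing more can be done
```

I slid the moving half home, took the long pin from the tray and pushed it down through both knuckles until its head seated. Then I let go, backed the arm off and handed in at about 28.5 s; no verdict is reported.

**Last checks:**
- **Pin seated:** the push stopped hard, with the wrist force rising to 52 N at TCP z 0.0767 m (0.0769 m predicted). Afterwards the head top measured 0.147–0.148 m, against 0.148 m when flush.
- **On the hinge axis:** the pin stands upright, on the axis to within about 2 mm, which is the camera accuracy.
- **Sliding half home:** pushing further did not move the knuckle (0.04 px), and the handle ended about 46 mm from where it started, the same as the gap I measured.
- **Dummy pin:** I could not see it; I inferred its travel from the 8–9 N push and the head being seated.
- **Bystanders:** the short pin, brass fitting, jar, ring and elbow are where they started. The arm hid part of the carton and spanner from the top camera in the last picture, but it did not go near them.

**What disagreed:** the fingertips stood about 3 cm higher than the reported TCP. At the handle they therefore closed on top of the post (opening read 10 mm instead of 30 mm), and the half was moved home by friction at about 5 N. I noticed this at the tray and grasped the pin by what the cameras showed instead.

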